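Wedge the sealer's drooping feed shelf level

ROBOT

A 7-joint arm with a two-finger parallel gripper is mounted at the origin on the work surface. World frame = base frame: x ahead of the robot, y to its left, z up, the work surface at z = 0. Lengths are in m, angles in rad, forces in N, time in s.
With the tool pointing down it reaches from about 0.4 to 0.85 m from the base axis. Payload 4.5 kg.
Tool frame: the origin (TCP) lies at the very end of the fingers, on their centre line; the grasp point (between the pads) lies 19 mm behind it; z points along the fingers, y is the line along which they close (so a half turn about z gives the same grasp; the last joint's range is limited). The gripper opens to 88 mm and grips with 3 to 60 N. Pads are 18 mm wide; open, the fingers measure 123 mm over their backs; the gripper's body (75 mm by 187 mm) begins 45 mm behind the grasp point.
Start: joints at [-1.284, 0.689, -0.195, 1.565, 0.157, 0.902, -0.215], TCP at [0.156, 0.605, 0.239] pointing down, gripper open.
Joint ranges: [-3.01, 3.01], [-0.46, 2.08], [-1.47, 1.51], [0.13, 2.56], [-1, 4.14], [0.04, 2.09], [-2.66, 2.66]. Speed limits (rad/s): [2.57, 2.57, 3.14, 3.14, 3.14, 3.14, 3.14].

INTERFACE

Orientations are given as a unit quaternion [x, y, z, w].
In Python, from plant import r gives the robot as it stands. The module is installed in compiled form; this text tells all that it offers.
- The arm moves only by the tool step_arm, never from a script. Its argument "increments" is a list of rows, each a list of 2 entries, a list of its own where there are three numbers: the shift along the world's x, y, z in cm, then the turn, a rotation vector about the world's x, y, z in degrees. A call has exactly 10 rows; each row shifts and turns the commanded pose from where the row before left it; what a row does not reach is not made up. A row lasts 1/10 s, in which the tool goes at most 50 mm and 8.59 degrees, less where a joint would pass 70% of its speed; a pose out of reach is approached as far as the arm can. A call is refused whole if a number of a shift passes 5 or a number of a turn 8.59, either way. A call with a gripper value outside its range is refused whole. "fingers" is the opening, from 0 (shut) to 1 (fully open), set as the call begins (left out, the last holds). The fingers move at their own pace and stop on an object; "grip_force" is the grip in N (left out, the last holds). Time passes only in rows, so rows that do not move let the fingers close, or fill a call up. It gives the time, the measured TCP pose, the force, the opening and the grip force at its end, in the units of the state.
- r.get_state(): the state, without advancing time (a new reading comes with each control period).
- r.snapshot(name): name is "side" or "top" or "wrist"; returns (picture, depth): 480x640x3 uint8, red, green, blue; 480x640 float32, m along the optical axis (not along the pixel's ray), 0 where there is no reading.
- r.calibration(name): a dict with "fov_y" (degrees; the focal length in pixels is half the picture's height over the tangent of half this angle, whatever the lens; pixels are square), "cx", "cy" (the principal point, pixels), "k1" (the pictures are not rectified: a ray, as slopes to the right and down, at radius r is drawn at 1 + k1 r^2 times it, then the intrinsics apply), "R" (3x3) and "t" (3): a world point X has camera coordinates R X + t. Camera axes: x right, y down, z forward; pixel columns grow to the right and rows downward; lengths in m; the calibration is good to about 2 mm. A picture is of the moment at which its call begins: read the wrist's pose just before it. calibration takes no time and is no camera call; for the wrist camera it gives the pose at the moment of the call.
- r.finish_job(): hands the job in; it is judged then, once.
The state is a dict: "clock": time; "q": joint angles; "qd": joint speeds; "joint_torque": joint torques, N m; "tool_pos": TCP position; "eef_rot": TCP orientation; "contact_force": force on the tool from outside, world axes, zero at the start; "moment": the same for the moment, N m; "opening": opening from 0.0 (shut) to 1.0 (fully open); "finger_force": force on a finger pad.
Only numpy, scipy, OpenCV 4.12 (cv2) and the standard library are available. Lean on these libraries where they do the work, as an engineer would, in place of code of your own. Each camera call takes 0.05 s, during which the arm holds its last target. There are 200 camera calls.

TASK

The sheet-metal feed shelf at the front of the pouch sealer has lost its foot and droops. Pick up the black rubber wedge, set it down flat on the counter in front of the shelf and push it, thin end first and straight in, under the middle of the shelf's front lip until the shelf is up level against its stop and the wedge sits snug so that nothing rattles, but do not force it. Then let go of the wedge and leave it there, with the other things on the counter left where they are.

Things in the scene. Friction and masses are not known exactly. Their poses are not given: they have to be found in the camera images.
- sealer: bench pouch sealer, a fixed steel box 160 mm deep, 300 mm wide, 112 mm high, jaw bar on top up to 180 mm, black crank on its right end. Origin on the counter under the middle of the box. Its own -x points out of its front, where the shelf is; y along its width, z up. The lip of the shelf lies 224 mm in front of the origin. Push the wedge along the sealer's +x, at about y = 0.
- lip_foot (a point): point on the counter straight below the middle of the feed shelf's lip; axes as the sealer's. The shelf: bent sheet, 140 mm deep, 280 mm wide, 0.3 kg, hinged at the sealer's front, drooping 0.08 rad, swinging freely up to a hard stop at level. Its lip hangs 42 mm down with an 8 mm round hem; hem underside 18 to 26 mm over the counter when level (bracket height differs each time), 11 mm less drooping.
- wedge_heel (a point): centre of the heel of the loose black rubber wedge (160 g), 25 mm above its underside. The heel is an upright block 32 mm long (x), 36 mm wide (y), 50 mm high, to be gripped across its 36 mm width. x axis towards the thin end (nose), z up. The ramp in front of it is 120 mm long, 36 mm wide and falls from 34 mm high at the heel to 4 mm at the nose (1 in 4).
- wedge_nose (a point): bottom edge of the wedge's thin end, middle of its width, 136 mm in front of the heel's centre; axes as the heel's. Friction 0.5 to 0.7. Lifting the shelf takes a steady push of 4 to 10 N; at its stop the push climbs some 4 N per mm. Stopping 8 N above the lifting push leaves it snug (it settles and loses part of the force on release), under 4 N above may leave it loose, over 15 N above strains the shelf.
- spacer: plain black rubber block 70 x 36 x 20 mm, no taper; not needed. Origin under its middle
- old_foot: the worn-out foot of the shelf, a black disc 26 mm across and 18 mm high; not needed. Origin under its middle
- screwdriver: screwdriver with a black handle, 160 mm long; not needed. Origin under its middle
- brush: white cleaning brush; not needed. Origin under its middle
- bowl: steel bowl 110 mm across, 45 mm high; not needed. Origin under its middle
- disinfectant: white bottle with blue cap, 64 mm across, 150 mm high; not needed. Origin under its middle

How it is judged:
By the outcome, as a careful person would: the job done as asked, in the order asked, and still so for the second after the job is handed in, with the robot touching nothing.
It also fails if it takes over 54 s, if anything falls off the work surface, if the arm or the gripper's body presses on something with over 40 N, if the wrist force passes 120 N, or if a joint passes its speed limit or range.

## Working session

There is one attempt and no reset: what is moved stays moved. The work goes in short steps, Python scripts to look and compute and a tool call to move; the robot and the scene stay as the last step left them, time stands still between calls to the robot, and variables do not carry over. Pictures are saved under pics/ and viewed, at most 10 in all, crops included, and the job is handed in when it is done.

Besides the shell and the picture viewer there is one more tool, called after "Call:" as name(argument=value, ...), one argument or row to a line, values as JSON. step_arm: Moves the arm, as the interface text tells. Its arguments: {"type":"object","properties":{"increments":{"type":"array","items":{"type":"array"}},"fingers":{"type":"number"},"grip_force":{"type":"number"}},"required":["increments"]}

```bash
mkdir -p pics
cat > h.py <<'E'
import numpy as np, cv2
from plant import r
def snap(n):
    c=r.calibration(n); p,d=r.snapshot(n); return p,d,c
def cloud(d,c):
    h,w=d.shape; f=h/2/np.tan(np.radians(c["fov_y"])/2)
    K=np.array([[f,0,c["cx"]],[0,f,c["cy"]],[0,0,1.]])
    u,v=np.meshgrid(np.arange(w),np.arange(h))
    n=cv2.undistortPoints(np.stack([u,v],-1).reshape(-1,1,2).astype(np.float64),K,np.array([c["k1"],0,0,0.])).reshape(h,w,2)
    P=np.dstack([n[...,0]*d,n[...,1]*d,d])
    W=(P-np.array(c["t"]))@np.array(c["R"])
    W[d==0]=np.nan
    return W
E
python3 - <<'E'
from h import *
print(r.get_state())
for n in ("top","side"):
    p,d,c=snap(n); np.savez("%s0.npz"%n,p=p,W=cloud(d,c)); cv2.imwrite("pics/%s0.png"%n,p[...,::-1]); print(n,c)
E
```

```text
{'clock': 0.0, 'q': array([-1.28425263,  0.68996208, -0.1945181 ,  1.56630305,  0.15729164,
        0.90250741, -0.21509226]), 'qd': array([ 0.00123083, -0.00157606, -0.00062449,  0.00125111, -0.00152378,
       -0.00117764,  0.00015943]), 'joint_torque': array([-5.95749498e-04, -5.27560079e+01, -1.26688991e+00, -1.53425449e+01,
       -5.26359561e-02,  6.65923784e-03,  1.64153626e-04]), 'tool_pos': array([0.15617866, 0.60453849, 0.23793472]), 'eef_rot': array([ 1.25993503e-01,  9.92030663e-01, -8.93108624e-04, -5.15880615e-05]), 'contact_force': array([ 0.07419755, -0.83439451,  0.22296828]), 'moment': array([-0.02842065,  0.04352197, -0.03587799]), 'finger_force': 0.0, 'opening': 0.9962746418020628}
top {'fov_y': 46.73815290249616, 'cx': 325.5834391860049, 'cy': 234.16167821280501, 'k1': -0.11081840940317075, 'R': array([[-0.01836955, -0.99983005,  0.00155755],
       [-0.98384343,  0.01779832, -0.17814413],
       [ 0.17808613, -0.00480482, -0.98400317]]), 't': array([-0.04911797,  0.57429273,  1.13761131])}
side {'fov_y': 53.069299208988305, 'cx': 321.28714775902637, 'cy': 242.12233615912731, 'k1': -0.0842555786485636, 'R': array([[ 0.89444003, -0.44700325,  0.01285036],
       [-0.3254122 , -0.67031259, -0.66692423],
       [ 0.30673106,  0.59234206, -0.74501472]]), 't': array([-0.52395549,  0.1716388 ,  0.90896678])}
```

View pics/top0.png

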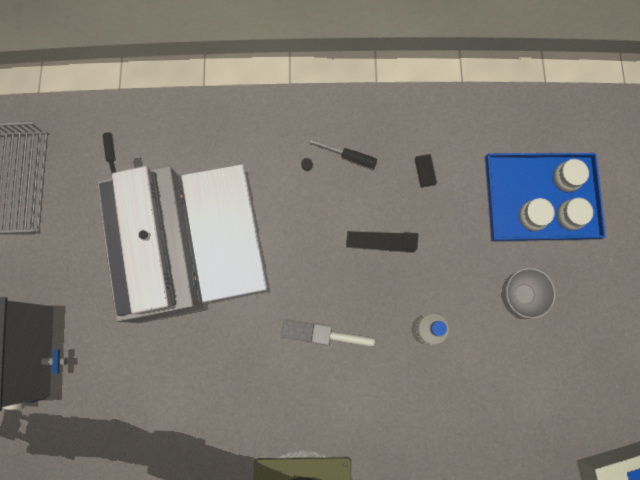

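View pics/side0.png

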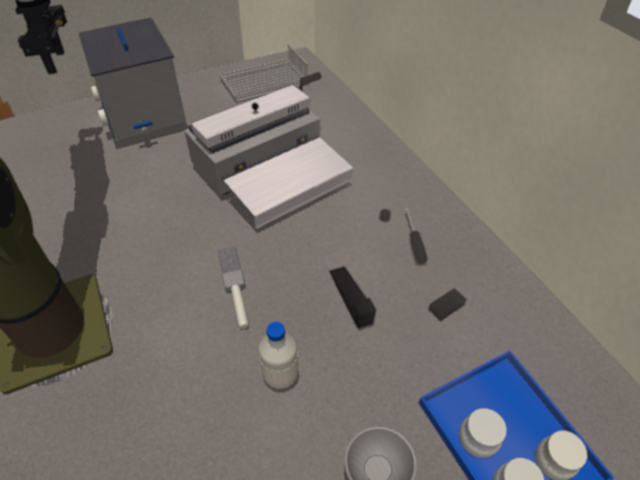

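The top view shows the wedge (heel at about (410,241), nose at (347,240)) and the shelf lip running from (244,167) to (267,292). The spacer is at (426,170).

Run:
```python
from h import *
z=np.load("top0.npz"); p=z["p"].astype(int); W=z["W"]
def rect(m,box,name):
    M=np.zeros(m.shape,bool); u0,v0,u1,v1=box; M[v0:v1,u0:u1]=m[v0:v1,u0:u1]
    q=W[M]; q=q[~np.isnan(q).any(1)]
    R=cv2.minAreaRect((q[:,:2]*1000).astype(np.float32)); print(name,len(q),R,cv2.boxPoints(R).round(1).tolist(),"z",np.percentile(q[:,2],[2,50,98]).round(4))
    return q
br=p.sum(2)
q=rect((br<120)&(W[...,2]>.004),(335,220,430,262),"wedge")
q=rect((W[...,2]>.040),(335,220,430,262),"heel")
rect((W[...,2]>.045)&(W[...,2]<.09),(183,160,275,305),"shelf")
rect((W[...,2]>.16)&(W[...,2]<.19),(100,160,180,320),"jaw")
# heights along wedge
# front edge of shelf: per row, last col with z>.045
E=[]
for v in range(172,290,6):
    c=[u for u in range(200,280) if W[v,u,2]>.045]
    E.append(W[v,c[-1]])
E=np.array(E); print(E.round(4)); 
print(cv2.fitLine((E[:,:2]*1000).astype(np.float32),cv2.DIST_HUBER,0,.01,.01).ravel())
z=np.load("side0.npz"); W=z["W"]; p=z["p"].astype(int); br=p.sum(2)
rect((W[...,2]>.040),(325,255,385,335),"heel side")
rect((br<120)&(W[...,2]>.004),(325,255,385,335),"wedge side")
rect((W[...,2]>.05)&(W[...,2]<.09),(215,125,360,235),"shelf side")
print("counter",np.nanmedian(W[250:280,270:320,2]))
```

```text
Traceback (most recent call last):
IndexError: index -1 is out of bounds for axis 0 with size 0
```

Run:
```python
from h import *
z=np.load("top0.npz"); p=z["p"].astype(int); W=z["W"]; br=p.sum(2)
for v in (236,241,246): print([tuple((W[v,u]*1000).round(0).tolist()+[int(br[v,u])]) for u in range(335,430,6)])
print([tuple((W[230,u]*1000).round(0).tolist()) for u in range(180,300,8)])
```

```text
[(578.0, -81.0, 1.0, 373), (578.0, -94.0, -1.0, 381), (577.0, -108.0, 2.0, 215), (576.0, -121.0, 7.0, 168), (575.0, -134.0, 12.0, 170), (574.0, -147.0, 16.0, 161), (574.0, -160.0, 15.0, 160), (573.0, -173.0, 19.0, 161), (572.0, -186.0, 24.0, 162), (571.0, -198.0, 30.0, 152), (571.0, -211.0, 28.0, 158), (569.0, -224.0, 34.0, 161), (566.0, -234.0, 51.0, 163), (566.0, -247.0, 52.0, 162), (575.0, -269.0, -2.0, 353), (574.0, -282.0, 3.0, 373)]
[(566.0, -80.0, 2.0, 377), (566.0, -94.0, 2.0, 381), (565.0, -107.0, 9.0, 180), (564.0, -120.0, 9.0, 163), (564.0, -133.0, 12.0, 162), (563.0, -146.0, 15.0, 164), (562.0, -159.0, 21.0, 157), (562.0, -173.0, 17.0, 160), (562.0, -186.0, 20.0, 158), (560.0, -198.0, 26.0, 153), (559.0, -211.0, 31.0, 163), (559.0, -224.0, 31.0, 156), (555.0, -234.0, 51.0, 156), (555.0, -246.0, 53.0, 157), (563.0, -268.0, 1.0, 366), (563.0, -282.0, 3.0, 376)]
[(556.0, -80.0, -1.0, 371), (556.0, -94.0, -2.0, 371), (554.0, -107.0, 8.0, 191), (554.0, -120.0, 7.0, 177), (553.0, -133.0, 11.0, 156), (552.0, -146.0, 16.0, 165), (552.0, -159.0, 14.0, 155), (551.0, -172.0, 18.0, 164), (550.0, -185.0, 25.0, 157), (549.0, -198.0, 26.0, 158), (549.0, -210.0, 29.0, 163), (547.0, -223.0, 35.0, 157), (544.0, -233.0, 53.0, 156), (545.0, -247.0, 49.0, 158), (553.0, -269.0, -4.0, 374), (552.0, -282.0, 0.0, 372)]
[(577.0, 240.0, 107.0), (586.0, 235.0, 60.0), (586.0, 218.0, 61.0), (586.0, 201.0, 59.0), (586.0, 184.0, 57.0), (586.0, 166.0, 57.0), (585.0, 149.0, 56.0), (585.0, 132.0, 54.0), (585.0, 115.0, 54.0), (585.0, 98.0, 54.0), (595.0, 87.0, -1.0), (594.0, 69.0, 0.0), (594.0, 51.0, -1.0), (593.0, 33.0, 4.0), (594.0, 15.0, -1.0)]
```

Run:
```python
from h import *
def rect(W,m,box,name):
    M=np.zeros(m.shape,bool); u0,v0,u1,v1=box; M[v0:v1,u0:u1]=m[v0:v1,u0:u1]
    q=W[M]; q=q[~np.isnan(q).any(1)]
    if len(q)<5: print(name,len(q)); return
    R=cv2.minAreaRect((q[:,:2]*1000).astype(np.float32)); print(name,len(q),R,cv2.boxPoints(R).round(0).tolist(),"z",np.percentile(q[:,2],[2,50,98]).round(4),"med",np.median(q[:,:2],0))
    l=cv2.fitLine((q[:,:2]*1000).astype(np.float32),cv2.DIST_HUBER,0,.01,.01).ravel(); print("  dir",np.degrees(np.arctan2(l[1],l[0])).round(2))
for n in ("top","side"):
    z=np.load(n+"0.npz"); p=z["p"].astype(int); W=z["W"]; br=p.sum(2)
    B=(335,220,430,262) if n=="top" else (325,255,385,335)
    S=(183,160,275,305) if n=="top" else (215,125,360,235)
    J=(100,150,185,325) if n=="top" else (180,80,325,160)
    rect(W,(br<230),B,n+" wedge"); rect(W,(br<230)&(W[...,2]>.043),B,n+" heel")
    rect(W,(W[...,2]>.047)&(W[...,2]<.07),S,n+" shelf"); rect(W,(W[...,2]>.165)&(W[...,2]<.19),J,n+" jaw")
    if n=="top":
        E=np.array([W[v,[u for u in range(200,280) if W[v,u,2]>.045][-1]] for v in range(172,290,3)])
        l=cv2.fitLine((E[:,:2]*1000).astype(np.float32),cv2.DIST_HUBER,0,.01,.01).ravel(); print("lip",l,np.degrees(np.arctan2(l[1],l[0])),E[[0,-1]].round(3))
```

```text
top wedge 1206 ((562.2351684570312, -181.09622192382812), (149.9020233154297, 37.18547821044922), 84.19230651855469) [[536.0, -254.0], [573.0, -258.0], [588.0, -108.0], [551.0, -105.0]] z [0.0041 0.0239 0.053 ] med [ 0.56111687 -0.18721875]
  dir 82.86
top heel 239 ((555.7462768554688, -240.42784118652344), (30.82346534729004, 35.135005950927734), 86.68397521972656) [[537.0, -255.0], [572.0, -257.0], [574.0, -226.0], [539.0, -224.0]] z [0.0458 0.0504 0.0549] med [ 0.55571929 -0.24005021]
  dir -33.67
top shelf 8469 ((581.4398193359375, 166.640380859375), (284.19598388671875, 146.0768585205078), 10.857739448547363) [[428.0, 212.0], [456.0, 68.0], [735.0, 122.0], [707.0, 265.0]] z [0.0502 0.0579 0.0665] med [0.57633805 0.16443776]
  dir 9.54
top jaw 87 ((640.8320922851562, 334.8092956542969), (203.75411987304688, 15.206404685974121), 25.27964210510254) [[545.0, 298.0], [552.0, 284.0], [736.0, 371.0], [730.0, 385.0]] z [0.1652 0.1763 0.1842] med [0.55819573 0.29568557]
  dir 26.16
lip [9.8201698e-01 1.8879275e-01 5.8446936e+02 9.4118805e+01] 10.882339 [[0.715 0.119 0.051]
 [0.458 0.071 
[... 300 characters left out ...]
01715087890625), (32.22137451171875, 34.49943161010742), 84.58557891845703) [[536.0, -255.0], [570.0, -259.0], [573.0, -227.0], [539.0, -223.0]] z [0.044  0.0493 0.0529] med [ 0.55402874 -0.24302873]
  dir -40.79
side shelf 5441 ((574.2528076171875, 166.66995239257812), (299.1971130371094, 164.09716796875), 7.988358497619629) [[415.0, 227.0], [438.0, 65.0], [734.0, 106.0], [711.0, 269.0]] z [0.049  0.0567 0.0669] med [0.56785839 0.16468013]
  dir 9.24
side jaw 47 ((554.1089477539062, 294.3287658691406), (14.623980522155762, 16.667192459106445), 73.00361633300781) [[544.0, 290.0], [560.0, 285.0], [564.0, 299.0], [548.0, 304.0]] z [0.1666 0.1748 0.1803] med [0.55271113 0.29200109]
  dir -10.02
```

Heel centre is about (0.555,−0.241), with the nose pointing at 84°. The lip middle is about (0.595,0.096), and sealer +x points at 100.9°. I'll move above the heel with the closing line at −6°.

Call:
step_arm(
  increments=[
    [[3,-3.9,0.2],[0,0,-8.15]],
    [[3,-3.9,0.2],[0,0,-8.15]],
    [[3,-3.9,0],[0,0,-8.15]],
    [[3,-3.9,0],[0,0,-8.15]],
    [[3,-3.9,0],[0,0,-8.15]],
    [[3,-3.9,0],[0,0,-8.15]],
    [[3,-3.9,0],[0,0,-8.15]],
    [[3,-3.9,0],[0,0,-8.15]],
    [[3,-3.9,0],[0,0,-8.15]],
    [[3,-3.9,0],[0,0,-8.15]],
  ],
  fingers=1,
)

```text
clock: 1.1
tool_pos: [0.457, 0.2135, 0.2427]
eef_rot: [0.745, 0.667, -0.0, -0.0]
contact_force: [1.0, 1.4, 0.3]
opening: 0.999
finger_force: 0.0
```

Call:
step_arm(
  increments=[
    [[1,-4.5,0],[0,0,0]],
    [[1,-4.5,0],[0,0,0]],
    [[1,-4.5,0],[0,0,0]],
    [[1,-4.5,0],[0,0,0]],
    [[1,-4.5,-1],[0,0,0]],
    [[1,-4.5,-1],[0,0,0]],
    [[1,-4.5,-1],[0,0,0]],
    [[1,-4.5,-1],[0,0,0]],
    [[1,-4.5,-2],[0,0,0]],
    [[1,-4.5,-2],[0,0,0]],
  ],
)

```text
clock: 2.1
tool_pos: [0.5564, -0.2362, 0.1622]
eef_rot: [0.743, 0.669, 0.0, 0.0]
contact_force: [0.3, 0.0, -0.2]
opening: 1.0
finger_force: 0.0
```

Run:
```python
from h import *
p,d,c=snap("wrist"); W=cloud(d,c); br=p.astype(int).sum(2)
cv2.imwrite("pics/w1.png",p[...,::-1])
x,y,z=W[...,0],W[...,1],W[...,2]
for nm,m in (("heel",(z>.043)&(z<.058)),("all",(br<230)&(z>.003)&(z<.058))):
    m=m&(abs(x-.56)<.06)&(y>-.30)&(y<-.09)
    q=W[m]; R=cv2.minAreaRect((q[:,:2]*1000).astype(np.float32)); print(nm,len(q),R,np.median(q,0))
print(r.get_state()["tool_pos"],r.get_state()["eef_rot"])
```

```text
heel 2707 ((557.6603393554688, -239.53652954101562), (31.81206703186035, 36.056602478027344), 83.9551773071289) [ 0.55766319 -0.23808569  0.05065693]
all 13085 ((560.1043090820312, -190.4949493408203), (176.0829620361328, 66.53690338134766), 71.67501831054688) [ 0.56377434 -0.18106678  0.02394435]
[ 0.55474138 -0.24655777  0.15911634] [ 0.74631007  0.66558745 -0.00326266  0.00199501]
```

View pics/w1.png

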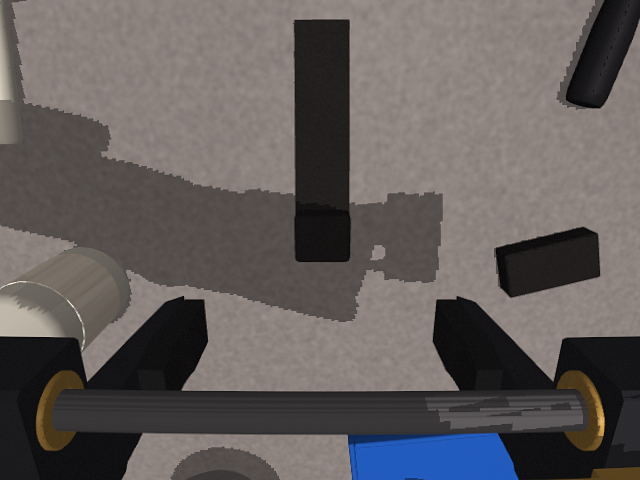

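The wrist view shows the heel at (322,236) between the fingers, with its axis straight. The approach is clear, so I'll descend and grip.

Call:
step_arm(
  increments=[
    [[0.1,-0.45,-2],[0,0,0]],
    [[0,0,-2],[0,0,0]],
    [[0,0,-2],[0,0,0]],
    [[0,0,-2],[0,0,0]],
    [[0,0,-2],[0,0,0]],
    [[0,0,-2],[0,0,0]],
    [[0,0,-1.5],[0,0,0]],
    [[0,0,-1],[0,0,0]],
    [[0,0,-0.5],[0,0,0]],
    [[0,0,0],[0,0,0]],
  ],
)

```text
clock: 3.15
tool_pos: [0.5571, -0.2388, 0.0126]
eef_rot: [0.743, 0.669, -0.0, -0.0]
contact_force: [-1.2, -0.2, 0.2]
opening: 0.999
finger_force: 0.0
```

Call:
step_arm(
  increments=[
    [[0,0,0],[0,0,0]],
    [[0,0,0],[0,0,0]],
    [[0,0,0],[0,0,0]],
    [[0,0,0],[0,0,0]],
    [[0,0,0],[0,0,0]],
    [[0,0,0],[0,0,0]],
    [[0,0,0],[0,0,0]],
    [[0,0,0],[0,0,0]],
    [[0,0,0],[0,0,0]],
    [[0,0,0],[0,0,0]],
  ],
  fingers=0,
  grip_force=35,
)

```text
clock: 4.15
tool_pos: [0.5573, -0.2389, 0.013]
eef_rot: [0.743, 0.669, 0.0, 0.0]
contact_force: [1.0, 0.5, 0.3]
opening: 0.407
finger_force: 35.0
```

Call:
step_arm(
  increments=[
    [[0,0,1.5],[0,0,0]],
    [[0,0,1.5],[0,0,0]],
    [[1.1,2.5,0],[0,0,2.8]],
    [[1.1,3,0],[0,0,2.8]],
    [[1.2,3.3,0],[0,0,2.9]],
    [[1.2,3.5,0],[0,0,2.9]],
    [[1.1,3,0],[0,0,2.8]],
    [[1.1,2.4,0],[0,0,2.7]],
    [[0,0,0],[0,0,0]],
    [[0,0,0],[0,0,0]],
  ],
)

```text
clock: 5.15
tool_pos: [0.6256, -0.0616, 0.044]
eef_rot: [0.636, 0.771, 0.0, 0.001]
contact_force: [-1.1, -1.5, -1.7]
opening: 0.406
finger_force: 35.0
```

Run:
```python
from h import *
s=r.get_state(); print(s["tool_pos"],s["eef_rot"],s["contact_force"],s["moment"])
p,d,c=snap("wrist"); W=cloud(d,c); np.savez("w2.npz",p=p,W=W); cv2.imwrite("pics/w2.png",p[...,::-1])
p,d,c=snap("top"); W=cloud(d,c); np.savez("t2.npz",p=p,W=W); cv2.imwrite("pics/t2.png",p[...,::-1])
```

```text
[ 0.62556442 -0.06159521  0.044038  ] [6.36303537e-01 7.71438578e-01 2.05051840e-04 5.36004982e-04] [-1.12786364 -1.53782801 -1.6873486 ] [-0.14802842  0.03302645  0.01926867]
```

View pics/w2.png

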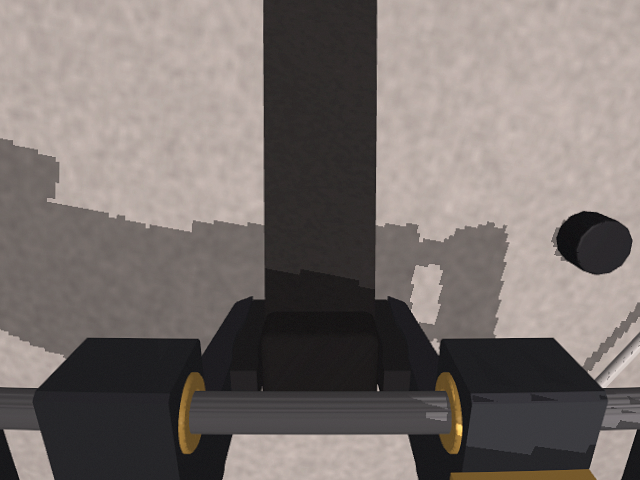

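The wedge is straight in the grip, and the old foot at (595,243) is clear. Lowering it now, then opening and re-gripping so it sits flat.

Call:
step_arm(
  increments=[
    [[0,0,-1],[0,0,0]],
    [[0,0,-1],[0,0,0]],
    [[0,0,-0.5],[0,0,0]],
    [[0,0,-0.3],[0,0,0]],
    [[0,0,-0.2],[0,0,0]],
    [[0,0,0],[0,0,0]],
    [[0,0,0],[0,0,0]],
    [[0,0,0],[0,0,0]],
    [[0,0,0],[0,0,0]],
    [[0,0,0],[0,0,0]],
  ],
)

```text
clock: 6.25
tool_pos: [0.6253, -0.0619, 0.013]
eef_rot: [0.637, 0.771, 0.0, 0.0]
contact_force: [0.2, 0.7, 0.2]
opening: 0.406
finger_force: 35.0
```

Call:
step_arm(
  increments=[
    [[0,0,0],[0,0,0]],
    [[0,0,0],[0,0,0]],
    [[0,0,0],[0,0,0]],
    [[0,0,0],[0,0,0]],
    [[0,0,0],[0,0,0]],
    [[0,0,0],[0,0,0]],
    [[0,0,0],[0,0,0]],
    [[0,0,0],[0,0,0]],
    [[0,0,0],[0,0,0]],
    [[0,0,0],[0,0,0]],
  ],
  fingers=0.7,
)

```text
clock: 7.25
tool_pos: [0.6252, -0.0619, 0.0129]
eef_rot: [0.637, 0.771, 0.0, 0.0]
contact_force: [-0.1, -0.2, 0.2]
opening: 0.699
finger_force: 0.0
```

Run:
```python
from h import *
s=r.get_state(); print(s["tool_pos"],s["eef_rot"],s["contact_force"])
p,d,c=snap("side"); W=cloud(d,c); np.savez("s3.npz",p=p,W=W); cv2.imwrite("pics/s3.png",cv2.resize(p[100:340,180:500,::-1],None,fx=2,fy=2))
p,d,c=snap("top"); W=cloud(d,c); np.savez("t3.npz",p=p,W=W); br=p.astype(int).sum(2)
x,y,z=W[...,0],W[...,1],W[...,2]
m=(br<230)&(abs(x-.605)<.05)&(y>-.03)&(y<.085)&(z<.05)
q=W[m]; print(len(q),cv2.minAreaRect((q[:,:2]*1000).astype(np.float32)), q[:,1].max())
m=(z>.047)&(z<.07)&(y>.04)&(br>400)
print(cv2.minAreaRect((W[m][:,:2]*1000).astype(np.float32)))
```

```text
[ 0.62521199 -0.06190462  0.01294289] [6.36645184e-01 7.71156862e-01 3.14190549e-05 4.16626173e-05] [-0.10373852 -0.17039994  0.17171437]Traceback (most recent call last):
  File "<stdin>", line 7, in <module>
    return umr_maximum(a, axis, None, out, keepdims, initial, where)
ValueError: zero-size array to reduction operation maximum which has no identity
```

View pics/s3.png

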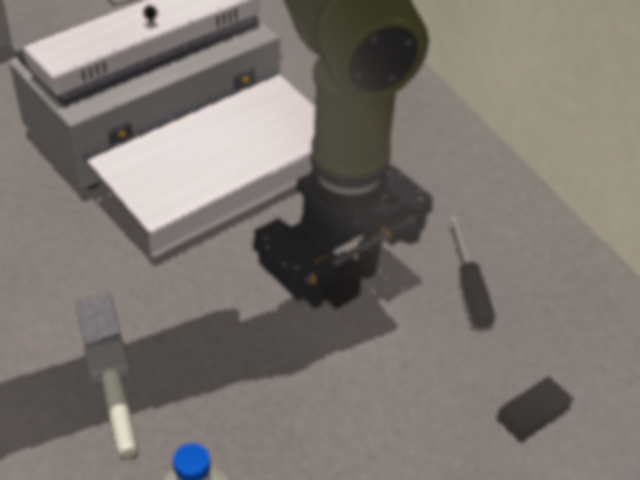

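Call:
step_arm(
  increments=[
    [[0,0,0],[0,0,0]],
    [[0,0,0],[0,0,0]],
    [[0,0,0],[0,0,0]],
    [[0,0,0],[0,0,0]],
    [[0,0,0],[0,0,0]],
    [[0,0,0],[0,0,0]],
    [[0,0,0],[0,0,0]],
    [[0,0,0],[0,0,0]],
    [[0,0,0],[0,0,0]],
    [[0,0,0],[0,0,0]],
  ],
  fingers=0,
  grip_force=35,
)

```text
clock: 8.35
tool_pos: [0.6252, -0.0619, 0.0129]
eef_rot: [0.637, 0.771, 0.0, 0.0]
contact_force: [0.5, 0.1, -0.5]
opening: 0.4
finger_force: 35.0
```

Call:
step_arm(
  increments=[
    [[-0.08,0.4,0],[0,0,0]],
    [[-0.08,0.4,0],[0,0,0]],
    [[-0.08,0.4,0],[0,0,0]],
    [[-0.08,0.4,0],[0,0,0]],
    [[-0.08,0.4,0],[0,0,0]],
    [[-0.08,0.4,0],[0,0,0]],
    [[-0.08,0.4,0],[0,0,0]],
    [[-0.07,0.4,0],[0,0,0]],
    [[-0.07,0.4,0],[0,0,0]],
    [[-0.07,0.4,0],[0,0,0]],
  ],
)

```text
clock: 9.35
tool_pos: [0.6174, -0.0216, 0.0129]
eef_rot: [0.637, 0.771, 0.0, 0.0]
contact_force: [-0.0, -0.2, -0.5]
opening: 0.408
finger_force: 35.0
```

Call:
step_arm(
  increments=[
    [[-0.04,0.2,0],[0,0,0]],
    [[-0.04,0.2,0],[0,0,0]],
    [[-0.04,0.2,0],[0,0,0]],
    [[-0.04,0.2,0],[0,0,0]],
    [[-0.04,0.2,0],[0,0,0]],
    [[-0.04,0.2,0],[0,0,0]],
    [[-0.04,0.2,0],[0,0,0]],
    [[-0.03,0.2,0],[0,0,0]],
    [[-0.04,0.2,0],[0,0,0]],
    [[-0.04,0.2,0],[0,0,0]],
  ],
)

```text
clock: 10.35
tool_pos: [0.6141, -0.0048, 0.0131]
eef_rot: [0.637, 0.77, -0.001, 0.002]
contact_force: [0.4, -5.4, -0.4]
opening: 0.404
finger_force: 35.0
```

Run:
```python
from h import *
s=r.get_state(); print(s["tool_pos"],s["eef_rot"],s["contact_force"],s["moment"])
p,d,c=snap("wrist"); W=cloud(d,c); np.savez("w4.npz",p=p,W=W); cv2.imwrite("pics/w4.png",p[...,::-1])
```

```text
[ 0.61409834 -0.00481334  0.01313174] [ 0.63747869  0.77046589 -0.0009073   0.00154997] [ 0.37950541 -5.35728739 -0.35214217] [-1.19394161e+00 -1.77476885e-01 -9.33661253e-04]
```

View pics/w4.png

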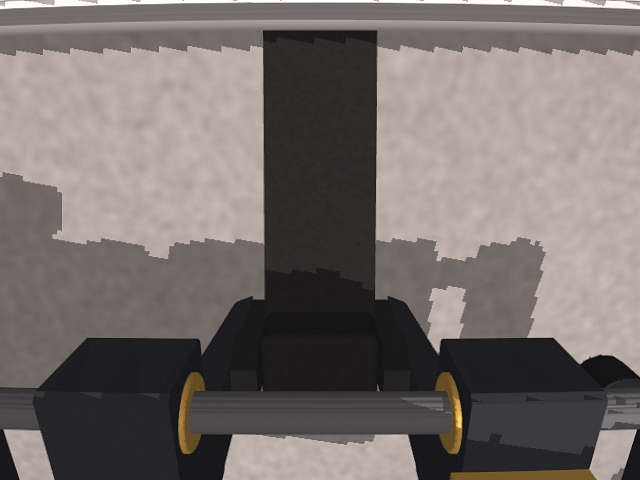

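The ramp runs square under the hem (hem at row ~28, ramp columns 263–377). Contact has started at 5.4 N, so I'll push on slowly.

Call:
step_arm(
  increments=[
    [[-0.02,0.1,0],[0,0,0]],
    [[-0.02,0.1,0],[0,0,0]],
    [[-0.02,0.1,0],[0,0,0]],
    [[-0.02,0.1,0],[0,0,0]],
    [[-0.02,0.1,0],[0,0,0]],
    [[-0.02,0.1,0],[0,0,0]],
    [[-0.02,0.1,0],[0,0,0]],
    [[-0.02,0.1,0],[0,0,0]],
    [[-0.02,0.1,0],[0,0,0]],
    [[-0.02,0.1,0],[0,0,0]],
  ],
)

```text
clock: 11.4
tool_pos: [0.612, 0.0056, 0.013]
eef_rot: [0.637, 0.771, -0.001, 0.001]
contact_force: [1.4, -5.7, -0.1]
opening: 0.406
finger_force: 35.0
```

Call:
step_arm(
  increments=[
    [[-0.02,0.1,0],[0,0,0]],
    [[-0.02,0.1,0],[0,0,0]],
    [[-0.02,0.1,0],[0,0,0]],
    [[-0.02,0.1,0],[0,0,0]],
    [[-0.02,0.1,0],[0,0,0]],
    [[-0.02,0.1,0],[0,0,0]],
    [[-0.02,0.1,0],[0,0,0]],
    [[-0.02,0.1,0],[0,0,0]],
    [[-0.02,0.1,0],[0,0,0]],
    [[-0.02,0.1,0],[0,0,0]],
  ],
)

```text
clock: 12.4
tool_pos: [0.6097, 0.0176, 0.013]
eef_rot: [0.637, 0.771, -0.0, 0.0]
contact_force: [1.1, -4.6, -1.4]
opening: 0.403
finger_force: 35.0
```

Call:
step_arm(
  increments=[
    [[-0.01,0.05,0],[0,0,0]],
    [[-0.01,0.05,0],[0,0,0]],
    [[-0.01,0.05,0],[0,0,0]],
    [[-0.01,0.05,0],[0,0,0]],
    [[-0.01,0.05,0],[0,0,0]],
    [[-0.01,0.05,0],[0,0,0]],
    [[-0.01,0.05,0],[0,0,0]],
    [[-0.01,0.05,0],[0,0,0]],
    [[-0.01,0.05,0],[0,0,0]],
    [[-0.01,0.05,0],[0,0,0]],
  ],
)

```text
clock: 13.4
tool_pos: [0.6086, 0.0232, 0.0129]
eef_rot: [0.637, 0.771, 0.0, 0.0]
contact_force: [1.3, -4.8, -1.6]
opening: 0.405
finger_force: 35.0
```

Run:
```python
from h import *
for i in range(3):
    p,d,c=snap("side"); s=r.get_state(); print(s["tool_pos"].round(4),s["contact_force"].round(2))
W=cloud(d,c)
b=np.array([.595,.096]); ex=np.array([-.189,.982]); ey=np.array([-.982,-.189])
z=W[...,2]; X=(W[...,:2]-b)@ex; Y=(W[...,:2]-b)@ey
for a,n in ((W,"now"),(np.load("side0.npz")["W"],"start")):
    z=a[...,2]; X=(a[...,:2]-b)@ex; Y=(a[...,:2]-b)@ey
    m=(X>.01)&(X<.125)&(abs(Y)<.12)&(z>.045)&(z<.075)&(p.astype(int).sum(2)>400)
    for _ in range(2):
        A=np.c_[X[m],Y[m],np.ones(m.sum())]; k=np.linalg.lstsq(A,z[m],rcond=None)[0]
        m=m&(abs(z-(X*k[0]+Y*k[1]+k[2]))<.006)
    print(n,m.sum(),k.round(4))
```

```text
[0.6086 0.0233 0.0129] [ 0.15 -4.61 -0.7 ]
[0.6085 0.0233 0.0129] [ 1.85 -4.45 -1.15]
[0.6085 0.0233 0.0129] [ 0.77 -3.58 -0.84]
now 2285 [ 0.0054 -0.0003  0.0616]
start 2414 [ 0.084  -0.0005  0.0507]
```

The shelf slope is down from 0.084 to 0.005, so about 3 mm of travel remains. Lifting push is about 4.9 N, so the target is about 13 N.

Call:
step_arm(
  increments=[
    [[-0.004,0.025,0],[0,0,0]],
    [[-0.006,0.025,0],[0,0,0]],
    [[-0.004,0.025,0],[0,0,0]],
    [[-0.006,0.025,0],[0,0,0]],
    [[-0.004,0.025,0],[0,0,0]],
    [[-0.006,0.025,0],[0,0,0]],
    [[-0.004,0.025,0],[0,0,0]],
    [[-0.006,0.025,0],[0,0,0]],
    [[-0.004,0.025,0],[0,0,0]],
    [[-0.006,0.025,0],[0,0,0]],
  ],
)

```text
clock: 14.55
tool_pos: [0.6081, 0.0256, 0.0129]
eef_rot: [0.637, 0.771, 0.0, -0.0]
contact_force: [1.1, -5.2, -1.0]
opening: 0.406
finger_force: 35.0
```

Call:
step_arm(
  increments=[
    [[-0.004,0.02,0],[0,0,0]],
    [[-0.004,0.02,0],[0,0,0]],
    [[-0.004,0.02,0],[0,0,0]],
    [[-0.004,0.02,0],[0,0,0]],
    [[-0.004,0.02,0],[0,0,0]],
    [[0,0,0],[0,0,0]],
    [[0,0,0],[0,0,0]],
    [[0,0,0],[0,0,0]],
    [[0,0,0],[0,0,0]],
    [[0,0,0],[0,0,0]],
  ],
)

```text
clock: 15.55
tool_pos: [0.608, 0.0259, 0.0129]
eef_rot: [0.637, 0.771, -0.0, 0.0]
contact_force: [0.8, -5.1, -2.3]
opening: 0.402
finger_force: 35.0
```

Call:
step_arm(
  increments=[
    [[-0.004,0.02,0],[0,0,0]],
    [[-0.004,0.02,0],[0,0,0]],
    [[-0.004,0.02,0],[0,0,0]],
    [[-0.004,0.02,0],[0,0,0]],
    [[-0.004,0.02,0],[0,0,0]],
    [[0,0,0],[0,0,0]],
    [[0,0,0],[0,0,0]],
    [[0,0,0],[0,0,0]],
    [[0,0,0],[0,0,0]],
    [[0,0,0],[0,0,0]],
  ],
)

```text
clock: 16.55
tool_pos: [0.608, 0.0259, 0.013]
eef_rot: [0.637, 0.771, -0.001, 0.001]
contact_force: [1.3, -7.1, -1.7]
opening: 0.412
finger_force: 35.0
```

Call:
step_arm(
  increments=[
    [[-0.006,0.03,0],[0,0,0]],
    [[-0.006,0.03,0],[0,0,0]],
    [[-0.006,0.03,0],[0,0,0]],
    [[-0.006,0.03,0],[0,0,0]],
    [[-0.006,0.03,0],[0,0,0]],
    [[0,0,0],[0,0,0]],
    [[0,0,0],[0,0,0]],
    [[0,0,0],[0,0,0]],
    [[0,0,0],[0,0,0]],
    [[0,0,0],[0,0,0]],
  ],
)

```text
clock: 17.55
tool_pos: [0.6079, 0.026, 0.013]
eef_rot: [0.637, 0.771, -0.001, 0.001]
contact_force: [2.4, -10.0, -1.5]
opening: 0.404
finger_force: 35.0
```

Run:
```python
from h import *
F=[]
for i in range(6):
    p,d,c=snap("side"); s=r.get_state(); F.append(s["contact_force"])
print(s["tool_pos"],np.mean(F,0),np.std(F,0),"push",np.mean(F,0)@[.189,-.982,0])
W=cloud(d,c)
b=np.array([.595,.096]); ex=np.array([-.189,.982]); ey=np.array([-.982,-.189])
z=W[...,2]; X=(W[...,:2]-b)@ex; Y=(W[...,:2]-b)@ey
m=(X>.01)&(X<.125)&(abs(Y)<.12)&(z>.045)&(z<.075)&(p.astype(int).sum(2)>400)
print(np.linalg.lstsq(np.c_[X[m],Y[m],np.ones(m.sum())],z[m],rcond=None)[0].round(4))
```

```text
[0.60786253 0.02602123 0.01297235] [ 2.00209823 -9.31218329 -1.84219961] [0.53296222 0.3820157  0.31224365] push 9.52296055883013
[0.0026 0.0001 0.0621]
```

Call:
step_arm(
  increments=[
    [[-0.006,0.03,0],[0,0,0]],
    [[-0.006,0.03,0],[0,0,0]],
    [[-0.006,0.03,0],[0,0,0]],
    [[-0.006,0.03,0],[0,0,0]],
    [[-0.006,0.03,0],[0,0,0]],
    [[0,0,0],[0,0,0]],
    [[0,0,0],[0,0,0]],
    [[0,0,0],[0,0,0]],
    [[0,0,0],[0,0,0]],
    [[0,0,0],[0,0,0]],
  ],
)

```text
clock: 18.85
tool_pos: [0.6078, 0.0261, 0.013]
eef_rot: [0.638, 0.77, -0.001, 0.002]
contact_force: [2.8, -11.3, -2.3]
opening: 0.405
finger_force: 35.0
```

Run:
```python
from h import *
F=[]
for i in range(6):
    r.snapshot("side"); s=r.get_state(); F.append(s["contact_force"])
print(s["tool_pos"],np.mean(F,0),"push",np.mean(F,0)@[.189,-.982,0])
```

```text
[0.60782193 0.02605697 0.01301752] [  1.90295851 -11.56021091  -2.35639177] push 11.711786274788523
```

Call:
step_arm(
  increments=[
    [[-0.004,0.02,0],[0,0,0]],
    [[-0.004,0.02,0],[0,0,0]],
    [[-0.004,0.02,0],[0,0,0]],
    [[-0.004,0.02,0],[0,0,0]],
    [[-0.004,0.02,0],[0,0,0]],
    [[0,0,0],[0,0,0]],
    [[0,0,0],[0,0,0]],
    [[0,0,0],[0,0,0]],
    [[0,0,0],[0,0,0]],
    [[0,0,0],[0,0,0]],
  ],
)

```text
clock: 20.15
tool_pos: [0.6078, 0.0261, 0.0131]
eef_rot: [0.638, 0.77, -0.002, 0.003]
contact_force: [3.3, -12.7, -2.6]
opening: 0.411
finger_force: 35.0
```

Run:
```python
from h import *
F=[]
for i in range(8):
    r.snapshot("side"); s=r.get_state(); F.append(s["contact_force"])
print(s["clock"],s["tool_pos"],s["eef_rot"],np.mean(F,0),"push",np.mean(F,0)@[.189,-.982,0],s["moment"])
```

```text
20.55 [0.60775751 0.02611097 0.01303228] [ 0.63797866  0.77004732 -0.0018387   0.00264169] [  2.79525341 -12.82908776  -2.68872806] push 13.126467076943216 [-2.60219501 -0.46813959  0.06606666]
```

Push is steady at 13.1 N, about 8 N above lifting. Releasing.

Call:
step_arm(
  increments=[
    [[0,0,0],[0,0,0]],
    [[0,0,0],[0,0,0]],
    [[0,0,0],[0,0,0]],
    [[0,0,0],[0,0,0]],
    [[0,0,0],[0,0,0]],
    [[0,0,0],[0,0,0]],
    [[0,0,0],[0,0,0]],
    [[0,0,0],[0,0,0]],
    [[0,0,0],[0,0,0]],
    [[0,0,0],[0,0,0]],
  ],
  fingers=0.8,
)

```text
clock: 21.55
tool_pos: [0.6069, 0.0316, 0.0129]
eef_rot: [0.637, 0.771, 0.0, 0.0]
contact_force: [0.6, 0.0, -0.9]
opening: 0.8
finger_force: 0.0
```

Call:
step_arm(
  increments=[
    [[0,0,0.5],[0,0,0]],
    [[0,0,1],[0,0,0]],
    [[0,0,1.5],[0,0,0]],
    [[0,0,1.5],[0,0,0]],
    [[0,0,2],[0,0,0]],
    [[0,0,2],[0,0,0]],
    [[0.5,-1.5,2],[0,0,0]],
    [[0.6,-3,2],[0,0,0]],
    [[0.6,-3,2],[0,0,0]],
    [[0.5,-2,1],[0,0,0]],
  ],
)

```text
clock: 22.55
tool_pos: [0.6301, -0.0667, 0.1716]
eef_rot: [0.638, 0.77, 0.001, 0.002]
contact_force: [-0.4, -0.7, 0.1]
opening: 0.803
finger_force: 0.0
```

Run:
```python
from h import *
s=r.get_state(); print(s["clock"],s["tool_pos"],s["contact_force"])
p,d,c=snap("side"); W=cloud(d,c); cv2.imwrite("pics/s6.png",cv2.resize(p[100:340,180:500,::-1],None,fx=2,fy=2))
b=np.array([.595,.096]); ex=np.array([-.189,.982]); ey=np.array([-.982,-.189])
z=W[...,2]; X=(W[...,:2]-b)@ex; Y=(W[...,:2]-b)@ey
m=(X>.01)&(X<.125)&(abs(Y)<.12)&(z>.045)&(z<.075)&(p.astype(int).sum(2)>400)
print(np.linalg.lstsq(np.c_[X[m],Y[m],np.ones(m.sum())],z[m],rcond=None)[0].round(4))
p,d,c=snap("wrist"); W=cloud(d,c); cv2.imwrite("pics/w6.png",p[...,::-1])
z=W[...,2]; m=(z>.043)&(z<.056)&(np.hypot(W[...,0]-.608,W[...,1]-.026)<.04); print(cv2.minAreaRect((W[m][:,:2]*1000).astype(np.float32)))
```

```text
22.55 [ 0.63009273 -0.06667527  0.17164708] [-0.42197532 -0.66755624  0.13166094]
[ 0.0011 -0.0004  0.0622]
((608.1839599609375, 24.910518646240234), (35.72425079345703, 32.243736267089844), 10.556025505065918)
```

View pics/w6.png

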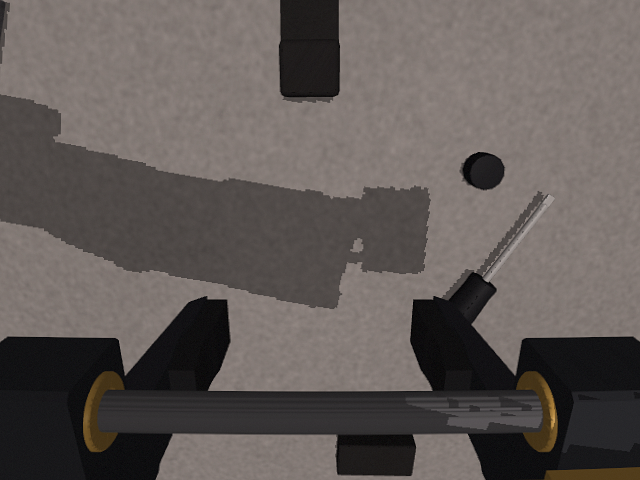

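View pics/s6.png

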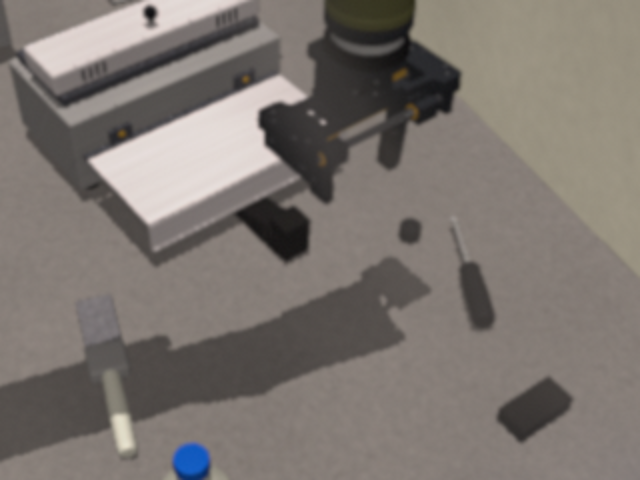

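The shelf is level (slope 0.001). The wedge sits straight and central under the lip, heel at (310,68) in the wrist view, and the other things are untouched.

```bash
python3 -c "
from plant import r
print(r.finish_job())"
```

```text
the job is handed in; nothing more can be done
None
```

The wedge is in straight under the middle of the shelf's lip and released. The shelf measures level, the final push was about 8 N above the lifting push, and the other things on the counter were left alone; the job is handed in, with no verdict returned.

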